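# Switch on the free circuit of a bench isolator

### The arm

A 6-joint arm with a two-finger parallel gripper is mounted at the origin on a cart in front of the work surface, level with it; the furniture and walls round the work are solid. World frame = base frame: x ahead of the robot, y to its left, z up, the work surface at z = 0. Lengths are in mm, angles in rad, forces in N, time in s.
With the tool pointing down it reaches from about 350 to 925 mm from the base axis. Payload 6.4 kg.
Tool frame: the origin (TCP) lies midway between the tips of the shut fingers; the grasp point (between the pads) lies 19 mm behind it (bot.grip_point_offset is the distance from the TCP to the grasp point, in mm); z points along the fingers, y is the line along which they close (so a half turn about z gives the same grasp; the last joint's range is limited). The gripper opens to 94 mm and grips with 3 to 60 N. Pads are 16 mm wide; open, the fingers measure 119 mm over their backs; the gripper's body (75 mm by 177 mm) begins 78 mm behind the grasp point.
Start: joints at [-1.383, 0.245, 1.558, -0, 1.339, -0.174], TCP at [230.078, -607.929, 205.455] pointing down, gripper open.
Joint ranges: [-3.13, 3.13], [-1.02, 2.26], [0.13, 2.54], [-0.95, 4.09], [0.21, 2.88], [-2.74, 2.74]. Speed limits (rad/s): [2.57, 2.57, 3.14, 3.14, 3.14, 3.14].

### API

Orientations are given as a rotation vector (axis times angle).
In Python, from plant import bot, get_image, order, spotter gives the robot as it stands. The module is installed in compiled form; this text tells all that it offers.
- The arm moves only by the tool apply_moves, never from a script. Its argument "rows" is text: rows parted by semicolons, each of 6 numbers parted by spaces: the shift along the tool's x, y, z in m, then the turn, a rotation vector about the tool's x, y, z in rad. In form: x y z ax ay az; .... A call has 1 to 10 rows; each row shifts and turns the commanded pose from where the row before left it, along the tool's axes as they then stand; what a row does not reach is not made up. A row lasts 1/8 s, in which the tool goes at most 62.5 mm and 10.7 degrees, less where a joint would pass 70% of its speed; a pose out of reach is approached as far as the arm can. A call with a gripper value outside its range is refused whole. "gripper" is the opening, from 0 (shut) to 1 (fully open), set as the call begins (left out, the last holds). The fingers move at their own pace and stop on an object; "newtons" is the grip in N (left out, the last holds). Time passes only in rows, so rows that do not move let the fingers close. It gives the time, the measured TCP pose, the force, the opening and the grip force at its end, in the units of the state.
- bot.sense(): the state, without advancing time (a new reading comes with each control period).
- get_image(name): name is "side" or "top" or "wrist"; returns a dict with "frame" (384x512x3 uint8, red, green, blue), "intrinsics" (3x3 intrinsics, pixels), "R" (3x3) and "t" (3): a world point X has camera coordinates R X + t. Camera axes: x right, y down, z forward; pixel columns grow to the right and rows downward; lengths in mm; the calibration is good to about 2 mm. The wrist camera is an equidistant fisheye: a pixel r from the principal point sees the ray r / f radians off the axis. A picture is of the moment at which its call begins. There is no depth.
- order.job_done(): hands the job in; it is judged then, once.
Trained networks look in the newest picture that a camera, given by its name, has taken for a name from the list of things; names that differ only in an ending like _2 or _b are one class to them, and where a whole thing is asked for, a point or a joint stands for the part that bears it (a point fixed in the world has none). Each returns a list of dicts, best first, with "confidence" (0 to 1); they miss things now and then, are a little off and sometimes report something else, mostly with a low value. They report only what shows in the picture. A call takes as long as a camera call.
- spotter.boxes_of(camera, label): "centre" ([x, y, z] in mm, in the coordinates of the camera as it stood for that picture, good to about 4 mm: the middle of the surface that is visible of it).
The state is a dict: "t": time; "joints": joint angles; "joint_vel": joint speeds; "joint_torque": joint torques, N m; "tcp_pos": TCP position; "tool_rot": TCP orientation; "force": force on the tool from outside, world axes, zero at the start; "ft_torque": the same for the moment, N m; "grip_width": finger opening in mm; "gripper_force": force on a finger pad.
Only numpy, scipy, OpenCV 4.12 (cv2) and the standard library are available. Lean on these libraries where they do the work, as an engineer would, in place of code of your own. Each camera call takes 0.05 s, during which the arm holds its last target. There are 200 camera calls.

### The job

Two guarded toggle switches feed this bench; one guard is padlocked shut because that circuit is under repair. Switch on the other circuit with a fingertip: lift its hinged guard, push the toggle beneath it away from you, over to its on stop, while the guard is up, and let the guard drop shut again. Only touch and push, gently and without gripping anything; leave the padlocked switch and the things lying around the box alone.

Things in the scene. Friction and masses are not known exactly. Their poses are not given: they have to be found in the camera images.
- switch_box: grey sheet-steel switch box, 120 mm (its x, front to back) x 250 mm (its y) x 62 mm high, bolted to the bench. Origin: centre of its underside, on the bench. Its front, where both guards have their finger tabs, faces its own -x, towards the robot; z up.
- free_switch: the switch that is not locked: one of two equal switches side by side on the box's flat cover, centres 124 mm apart; it may be the left or the right one. Origin: its centre, on the cover (62 mm above the bench), with the box's axes. Toggle pivot at (0, 0, 8 mm). The box's front face is at x = -60 mm; below the guard's finger tab it is open down to the bench.
- guard_hinge (a point): middle of the free guard's hinge axis, at the back: (28, 0, 14 mm) in the frame of free_switch; the axis runs along y. Fixed. The shut guard is a steel cap 50 mm wide: top 50 mm above the cover, sides folded down to 34 mm, front skirt at x = -60 mm (50 down to 22 mm above the cover), rear wall at x = 28 to 22 mm.
- guard_tab (a point): underside of the free guard's finger tab, its middle: (-67, 5, 26.5 mm) in the frame of free_switch when shut; moves with the guard. The tab, y = -15 to 25 mm and 2.5 mm thick, flares from the skirt's foot (x = -60, z = 21 mm) up and out at 40 degrees to its edge at (-73, 5, 32 mm), past the box's front. Beside it is a level padlock ear (y = -18 to -42 mm) over a small fixed hasp tab.
- free_guard (a joint): angle of the free guard: 0 shut, grows as the tab goes up and back about the hinge, end stop 1.4. Its weight and a light spring shut it from every angle, so it stays up only while something holds it; about 0.6 N at the tab lifts it.
- toggle (a joint): angle of the free switch's toggle: 0 = off, leaning 0.42 rad towards the front; 0.84 = on, leaning 0.42 rad to the back. It snaps over the middle (0.42) and stays on either side; takes about 2 N at its tip.
- toggle_tip (a point): near the end of the toggle, a bare metal bat lever 37 mm long from its pivot, 11 mm thick at the end and 7 mm at the root: off at (-14, 0, 40 mm), on at (14, 0, 40 mm) in the frame of free_switch.
- locked_switch: the padlocked switch, same form and frame as free_switch; its guard is fixed shut. A brass padlock (32 mm wide, 28 mm high, 14 mm thick) hangs from the ear before the box, its centre at (-70, -43, -15 mm), shackle up to 35 mm.
- pliers: red-handled combination pliers, 206 mm, lying loose right of the box (bystander). Origin: centre of the underside; its own long axis is y, lying roughly front to back.
- roll: black tape roll, 53 mm across, 19 mm high, lying loose left of the box (bystander). Origin: centre of the underside.
- pen: marker pen, 139 x 17 mm, lying loose left of the box, nearer the robot (bystander). Origin: centre of the underside; its own long axis is y, lying roughly front to back.
- open_tin: open grease tin, 64 mm across, 46 mm high, standing loose right of the box, towards the back (bystander). Origin: centre of the underside.

How it is judged:
By the outcome, as a careful person would: the job done as asked, in the order asked, and still so for the second after the job is handed in, with the robot touching nothing.
It also fails if it takes over 40 s, if anything falls off the work surface, if the arm or the gripper's body presses on something with over 40 N, if the wrist force passes 120 N, or if a joint passes its speed limit or range.

## Working session

There is one attempt and no reset: what is moved stays moved. The work goes in short steps, Python scripts to look and compute and a tool call to move; the robot and the scene stay as the last step left them, time stands still between calls to the robot, and variables do not carry over. Pictures are saved under pics/ and viewed, at most 10 in all, crops included, and the job is handed in when it is done.

Besides the shell and the picture viewer there is one more tool, called as name(argument=value, ...) on one line, values as JSON. apply_moves: Moves the arm, as the interface text tells. Its arguments: {"type":"object","properties":{"rows":{"type":"string"},"gripper":{"type":"number"},"newtons":{"type":"number"}},"required":["rows"]}

```bash
mkdir -p pics; cat > h.py <<'E'
import numpy as np, cv2
from plant import bot, get_image, order, spotter
from scipy.spatial.transform import Rotation as Ro
def snap(cam,fn=None):
    im=get_image(cam)
    if fn: cv2.imwrite('pics/'+fn,im['frame'][:,:,::-1])
    return im
def find(cam,lab,im):
    return [(np.round(np.array(im['R']).T@(np.array(d['centre'])-np.array(im['t'])),1).tolist(),round(d['confidence'],2)) for d in spotter.boxes_of(cam,lab)][:3]
def proj(im,X):
    c=np.asarray(im['R'])@np.asarray(X,float)+im['t']; p=np.asarray(im['intrinsics'])@c; return p[:2]/p[2]
E
python3 - <<'E'
from h import *
for c in ('top','side'):
    im=snap(c,c+'1.png')
    print(c,np.round(im['intrinsics'],0).tolist(),np.round(np.array(im['R']),3).tolist(),np.round(im['t']).tolist())
    for l in ['switch_box','free_switch','free_guard','guard_tab','toggle','locked_switch','pliers','roll','pen','open_tin']:
        print(l,find(c,l,im))
s=bot.sense();print(s['tcp_pos'],s['tool_rot'],s['t'],s['grip_width'])
E
```

```text
top [[497.0, 0.0, 265.0], [0.0, 497.0, 187.0], [0.0, 0.0, 1.0]] [[0.027, -1.0, 0.007], [-0.994, -0.027, -0.106], [0.106, -0.004, -0.994]] [83.0, 664.0, 1090.0]
switch_box [([651.5, 128.8, 57.9], 0.89)]
free_switch [([610.5, 179.2, 112.9], 0.7)]
free_guard [([598.5, 183.6, 108.9], 0.78)]
guard_tab []
toggle [([600.4, 177.6, 109.4], 0.45)]
locked_switch [([629.4, 60.8, 110.4], 0.76)]
pliers [([577.5, -71.0, 14.0], 0.8)]
roll [([677.3, 319.2, 20.4], 0.85)]
pen [([537.9, 305.2, 15.7], 0.85), ([676.0, 320.6, 18.7], 0.59)]
open_tin [([748.4, -23.7, 18.5], 0.71)]
side [[349.0, 0.0, 256.0], [0.0, 349.0, 191.0], [0.0, 0.0, 1.0]] [[-0.982, -0.188, 0.005], [-0.132, 0.67, -0.73], [0.134, -0.718, -0.683]] [663.0, 81.0, 891.0]
switch_box [([639.4, 233.7, 62.1], 0.68)]
free_switch [([616.4, 193.2, 93.4], 0.73)]
free_guard [([599.5, 196.5, 111.8], 0.76)]
guard_tab [([599.9, 192.0, 109.0], 0.78)]
toggle []
locked_switch [([632.5, 72.2, 96.4], 0.74)]
pliers [([539.7, -91.2, 7.0], 0.54)]
roll [([675.0, 320.7, 16.8], 0.6)]
pen [([539.2, 307.0, 10.1], 0.98), ([600.5, 192.5, 109.1], 0.55), ([540.6, -91.4, 10.6], 0.52)]
open_tin [([749.6, -24.4, 26.8], 0.73), ([601.5, 195.6, 116.1], 0.58)]
[ 230.09969634 -607.93242038  205.46687596] [3.09025789e+00 5.65313302e-01 3.14896023e-05] 1.1 94.08571191771715
```

```bash
python3 - <<'E'
import cv2
a=cv2.imread('pics/top1.png');
cv2.imwrite('pics/top1c.png',cv2.resize(a[50:290,80:400],(800,600),interpolation=cv2.INTER_CUBIC))
a=cv2.imread('pics/side1.png')
cv2.imwrite('pics/side1c.png',cv2.resize(a[60:300,100:420],(800,600),interpolation=cv2.INTER_CUBIC))
E
```

```text
(no output)
```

View pics/top1c.png

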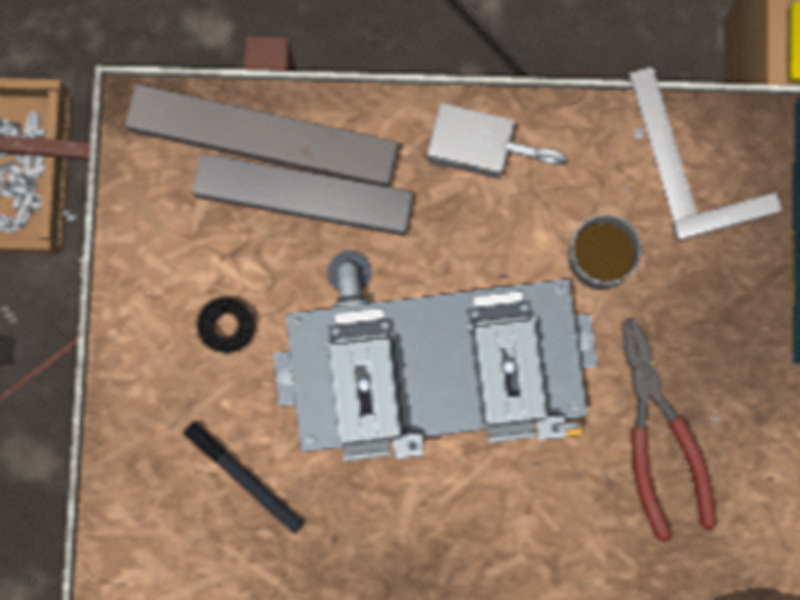

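View pics/side1c.png

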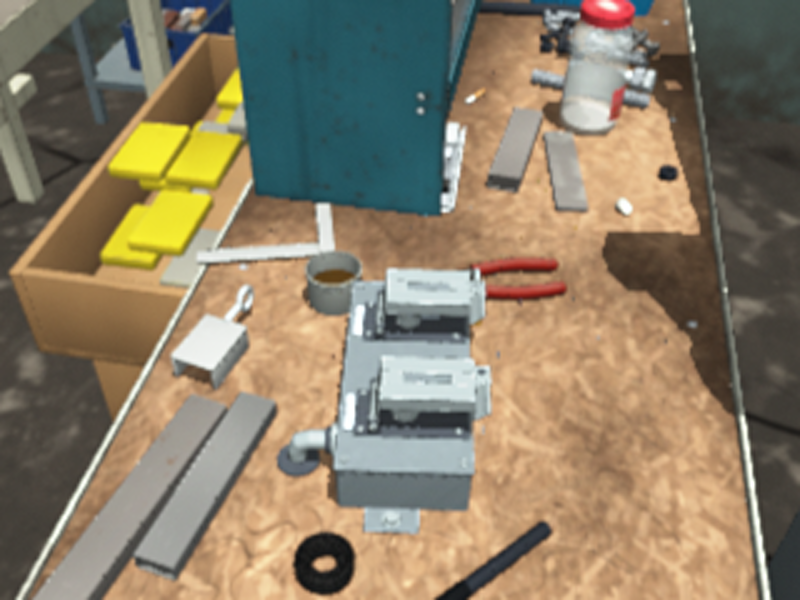

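The left switch is free: the brass padlock shows only at the right switch's ear, at crop pixel (573,432) in the top view. In that view the cover corners are at about (288,315), (570,280), (587,418) and (303,450). I'll fit the box pose from these.

```bash
python3 - <<'E'
from h import *
from scipy.optimize import least_squares
im=snap('top'); si=snap('side')
f=lambda u,v:np.array([80+u*.4,50+v*.4])-.3
g=lambda u,v:np.array([100+u*.4,60+v*.4])-.3
loc=[[60,125,62],[60,-125,62],[-60,-125,62],[-60,125,62]]
obs=[f(288,315),f(570,280),f(587,418),f(303,450)]
sl=[[60,125,62],[-60,125,62],[-60,125,0]]; so=[g(336,467),g(474,469),g(468,507)]
def W(p,l): 
    c,s=np.cos(p[2]),np.sin(p[2]); return [p[0]+c*l[0]-s*l[1],p[1]+s*l[0]+c*l[1],l[2]]
def res(p): return np.concatenate([proj(im,W(p,l))-o for l,o in zip(loc,obs)]+[proj(si,W(p,l))-o for l,o in zip(sl,so)])
r=least_squares(res,[650,128,.1],loss='soft_l1'); p=r.x
print(p,np.round(res(p),1))
np.save('p.npy',p)
# overlay
def draw(img,im,ox):
    a=cv2.cvtColor(im['frame'],cv2.COLOR_RGB2BGR)
    a=cv2.resize(a[ox[1]:ox[1]+200,ox[0]:ox[0]+240],None,fx=3,fy=3,interpolation=cv2.INTER_CUBIC)
    P=lambda l:tuple(int(v) for v in (proj(im,W(p,l))-ox)*3)
    for q in loc: cv2.circle(a,P(q),3,(0,0,255),1)
    y=62
    poly=[[-60,y-25,112],[-60,y+25,112],[28,y+25,112],[28,y-25,112]]
    cv2.polylines(a,[np.array([P(q) for q in poly])],True,(0,255,0),1)
    cv2.polylines(a,[np.array([P(q) for q in [[-73,y-15,94],[-73,y+25,94],[-60,y+25,83],[-60,y-15,83]]])],True,(255,0,255),1)
    cv2.circle(a,P([-14,y,102]),3,(255,0,0),1)
    return a
A=draw('t',im,np.array([150,120])); B=draw('s',si,np.array([190,120]))
cv2.imwrite('pics/ov.png',cv2.resize(np.vstack([A[:,:700],B[:,:700]]),(500,800))[:, :][:800] if 0 else np.hstack([cv2.resize(A,(400,333)),cv2.resize(B,(400,333))]))
for n,l in dict(pre=[-80,62+3,85],sw=[0,62,62]).items(): print(n,np.round(W(p,l),1))
E
```

```text
[6.36862115e+02 1.23524017e+02 1.53131297e-01] [ 0.4  0.8 -0.6  0.8  0.  -0.8  0.5  0.8 -0.8 -1.  -0.6 -0.  -0.   1.6]
pre [547.9 175.6  85. ]
sw [627.4 184.8  62. ]
```

View pics/ov.png

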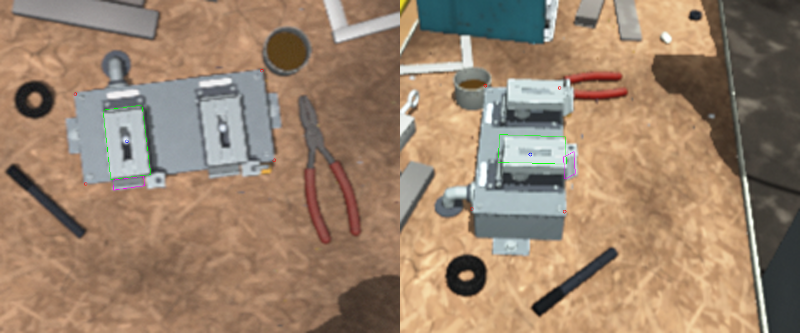

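```bash
cat >> h.py <<'E'
p=np.load('p.npy')
bx=np.array([np.cos(p[2]),np.sin(p[2]),0]); by=np.array([-bx[1],bx[0],0]); bz=np.array([0,0,1.])
O=np.array([p[0],p[1],0])+62*by+62*bz   # free switch origin
def pose(x,y,z,tilt):   # switch-frame TCP, forward tilt in deg
    R0=np.column_stack([bx,-by,-bz]); return O+x*bx+y*by+z*bz, R0@Ro.from_euler('y',tilt,degrees=True).as_matrix()
def now():
    s=bot.sense(); return np.array(s['tcp_pos']),Ro.from_rotvec(s['tool_rot']).as_matrix(),s
def local(P): d=P-O; return np.round([d@bx,d@by,d[2]],1)
def rows(P,R,targets,ns):
    for (T,RT),n in zip(targets,ns):
        w=Ro.from_matrix(R.T@RT).as_rotvec()
        for k in range(n):
            Rk=R@Ro.from_rotvec(w*k/n).as_matrix()
            print(np.round(Rk.T@((T-P)/n)/1000,4).tolist(),np.round(w/n,3).tolist())
        print('--'); P,R=T,RT
E
python3 - <<'E'
from h import *
im=snap('side')
K=np.array(im['intrinsics']);R=np.array(im['R']);c=-R.T@im['t']
for u,v in [(202,136),(276,144)]:
    d=R.T@np.linalg.inv(K)@[u,v,1]; print(np.round(c-d*c[2]/d[2]))
P,Rt,s=now(); print(local(P))
rows(P,Rt,[pose(-140,3,110,0),pose(-100,3,-2,45)],[16,6])
E
```

```text
[ 902. -218.    0.]
[ 652. -221.    0.]
[-513.6 -722.8  143.5]
[0.0322, -0.0395, 0.0021] [0.0, -0.0, 0.013]
[0.0317, -0.04, 0.0021] [0.0, -0.0, 0.013]
[0.0312, -0.0404, 0.0021] [0.0, -0.0, 0.013]
[0.0307, -0.0408, 0.0021] [0.0, -0.0, 0.013]
[0.0301, -0.0412, 0.0021] [0.0, -0.0, 0.013]
[0.0296, -0.0416, 0.0021] [0.0, -0.0, 0.013]
[0.0291, -0.0419, 0.0021] [0.0, -0.0, 0.013]
[0.0285, -0.0423, 0.0021] [0.0, -0.0, 0.013]
[0.0279, -0.0427, 0.0021] [0.0, -0.0, 0.013]
[0.0274, -0.043, 0.0021] [0.0, -0.0, 0.013]
[0.0268, -0.0434, 0.0021] [0.0, -0.0, 0.013]
[0.0263, -0.0437, 0.0021] [0.0, -0.0, 0.013]
[0.0257, -0.0441, 0.0021] [0.0, -0.0, 0.013]
[0.0251, -0.0444, 0.0021] [0.0, -0.0, 0.013]
[0.0245, -0.0447, 0.0021] [0.0, -0.0, 0.013]
[0.0239, -0.0451, 0.0021] [0.0, -0.0, 0.013]
--
[0.0067, 0.0, 0.0187] [-0.0, 0.131, -0.0]
[0.0042, 0.0, 0.0194] [-0.0, 0.131, -0.0]
[0.0016, 0.0, 0.0198] [-0.0, 0.131, -0.0]
[-0.001, 0.0, 0.0198] [-0.0, 0.131, -0.0]
[-0.0036, 0.0, 0.0195] [-0.0, 0.131, -0.0]
[-0.0061, 0.0, 0.0189] [-0.0, 0.131, -0.0]
--
```

apply_moves(gripper=0, newtons=5, rows="0.032 -0.04 0.002 0 0 0.013;0.032 -0.04 0.002 0 0 0.013;0.031 -0.04 0.002 0 0 0.013;0.031 -0.041 0.002 0 0 0.013;0.03 -0.041 0.002 0 0 0.013;0.03 -0.042 0.002 0 0 0.013;0.029 -0.042 0.002 0 0 0.013;0.029 -0.042 0.002 0 0 0.013")

```text
t: 2.25
tcp_pos: [360.3, -218.7, 189.7]
tool_rot: [3.115, 0.402, 0.001]
force: [-0.1, -0.4, -0.2]
grip_width: 17.3
gripper_force: 0.0
```

apply_moves(rows="0.028 -0.043 0.002 0 0 0.013;0.027 -0.043 0.002 0 0 0.013;0.027 -0.043 0.002 0 0 0.013;0.026 -0.044 0.002 0 0 0.013;0.026 -0.044 0.002 0 0 0.013;0.025 -0.044 0.002 0 0 0.013;0.024 -0.045 0.002 0 0 0.013;0.024 -0.045 0.002 0 0 0.013;0 0 0 0 0 0")

```text
t: 3.38
tcp_pos: [488.6, 169.1, 173.3]
tool_rot: [-3.132, -0.248, 0.0]
force: [-0.6, 0.9, -0.9]
grip_width: 0.6
gripper_force: 0.0
```

```bash
python3 - <<'E'
from h import *
P,Rt,s=now(); print(local(P),s['t'],s['grip_width'],s['force'],s['joints'])
w=snap('wrist','w1.png'); print(w['intrinsics'])
rows(P,Rt,[pose(-100,3,-2,45)],[7])
E
```

```text
[-139.5    5.7  111.3] 3.375 0.6195503870171759 [-0.62655811  0.87359356 -0.9295111 ] [ 1.13596681e-01 -3.65718982e-02  1.92331118e+00  2.17778857e-04
  1.25513001e+00  1.52615258e+00]
[[297.31863964   0.         253.02750921]
 [  0.         297.31863964 195.45413543]
 [  0.           0.           1.        ]]
[0.0057, 0.0004, 0.0162] [-0.0, 0.112, 0.001]
[0.0038, 0.0004, 0.0167] [-0.0, 0.112, 0.001]
[0.0019, 0.0004, 0.017] [-0.0, 0.112, 0.001]
[-0.0, 0.0004, 0.0171] [-0.0, 0.112, 0.001]
[-0.0019, 0.0004, 0.017] [-0.0, 0.112, 0.001]
[-0.0038, 0.0004, 0.0167] [-0.0, 0.112, 0.001]
[-0.0057, 0.0004, 0.0162] [-0.0, 0.112, 0.001]
--
```

View pics/w1.png

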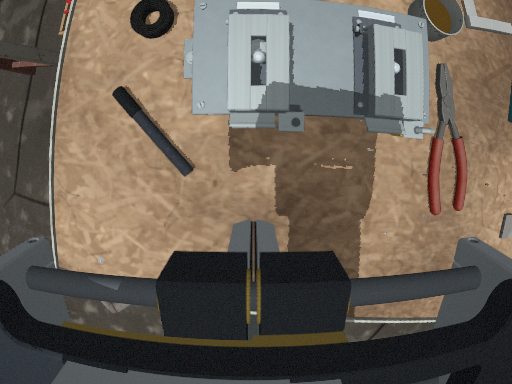

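The wrist view confirms it. The padlock is at the right switch (425,130), and the free switch is on the left, with its tab at about (252,120) and toggle at (258,57). I'll check the fit against this closer view.

```bash
python3 - <<'E'
from h import *
w=snap('wrist')
def fp(X):
    c=np.asarray(w['R'])@X+w['t']; K=np.array(w['intrinsics']); r=np.hypot(c[0],c[1]); th=np.arctan2(r,c[2]); return K[:2,2]+K[0,0]*th*c[:2]/r
S=lambda x,y,z:O+x*bx+y*by+z*bz
a=cv2.resize(cv2.cvtColor(w['frame'],cv2.COLOR_RGB2BGR)[0:180,180:420],None,fx=3,fy=3,interpolation=cv2.INTER_CUBIC)
pp=lambda q:((fp(S(*q))-[180,0])*3).astype(int)
for poly,c in [([[-60,-25,50],[-60,25,50],[28,25,50],[28,-25,50]],(0,255,0)),([[-73,-15,32],[-73,25,32],[-60,25,21],[-60,-15,21]],(255,0,255)),([[-60,63,0],[60,63,0],[60,-187,0],[-60,-187,0]],(0,0,255)),([[-16,-2,41],[-12,2,41]],(255,0,0))]:
    cv2.polylines(a,[np.array([pp(q) for q in poly])],True,c,1)
cv2.imwrite('pics/w2.png',a)
E
```

```text
(no output)
```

View pics/w2.png

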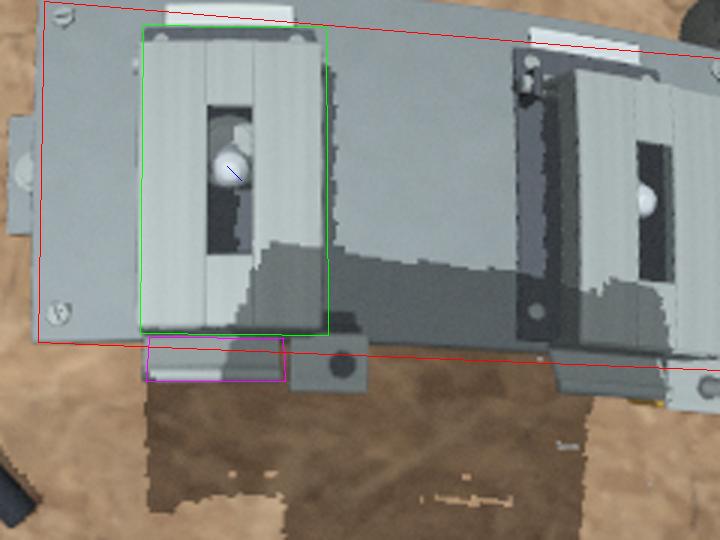

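The overlay matches the guard, tab and toggle to about 1–2 mm. Next I'll tilt the tool and go below the tab.

apply_moves(rows="0.0057 0.0004 0.0162 0 0.112 0;0.0038 0.0004 0.0167 0 0.112 0;0.0019 0.0004 0.017 0 0.112 0;0 0.0004 0.0171 0 0.112 0;-0.0019 0.0004 0.017 0 0.112 0;-0.0038 0.0004 0.0167 0 0.112 0;-0.0057 0.0004 0.0162 0 0.113 0;0 0 0 0 0 0;0 0 0 0 0 0")

```text
t: 4.6
tcp_pos: [522.9, 163.1, 80.7]
tool_rot: [-2.865, -0.233, -1.066]
force: [-0.1, -0.1, 0.8]
grip_width: 0.2
gripper_force: 0.0
```

```bash
cat > plan.py <<'E'
from h import *
H=np.array([28,14.])
def lift(deg,x0=-68.5,z0=16.6,t0=45,k=1.0):
    t=np.radians(deg); d=np.array([x0,z0])-H
    q=H+[d[0]*np.cos(t)+d[1]*np.sin(t), -d[0]*np.sin(t)+d[1]*np.cos(t)]
    return q
E
python3 - <<'E'
from plan import *
P,Rt,s=now(); print(local(P),s['t'],s['force'],s['joints'])
print(np.round(Ro.from_matrix(pose(0,0,0,45)[1].T@Rt).as_rotvec(),3))
rows(P,Rt,[pose(-80,3,5,45),pose(-68.5,3,16.6,45)],[3,4])
w=snap('side','s2.png')
cv2.imwrite('pics/s2.png',cv2.resize(cv2.cvtColor(w['frame'],cv2.COLOR_RGB2BGR)[120:290,200:400],(800,600)[:1]+(680-80,),interpolation=cv2.INTER_CUBIC))
E
```

```text
[-106.6   -5.5   18.7] 4.6 [-0.10118458 -0.12700947  0.80318112] [ 0.04634049 -0.15640968  2.37457608  0.41460383  0.23362728  1.08466531]
[ 0.024 -0.072  0.   ]
[0.0037, -0.0026, 0.0093] [-0.008, 0.024, -0.0]
[0.0035, -0.0027, 0.0094] [-0.008, 0.024, -0.0]
[0.0033, -0.0028, 0.0094] [-0.008, 0.024, -0.0]
--
[0.0041, 0.0, -0.0] [0.0, 0.0, 0.0]
[0.0041, 0.0, -0.0] [0.0, 0.0, 0.0]
[0.0041, 0.0, -0.0] [0.0, 0.0, 0.0]
[0.0041, 0.0, -0.0] [0.0, 0.0, 0.0]
--
```

View pics/s2.png

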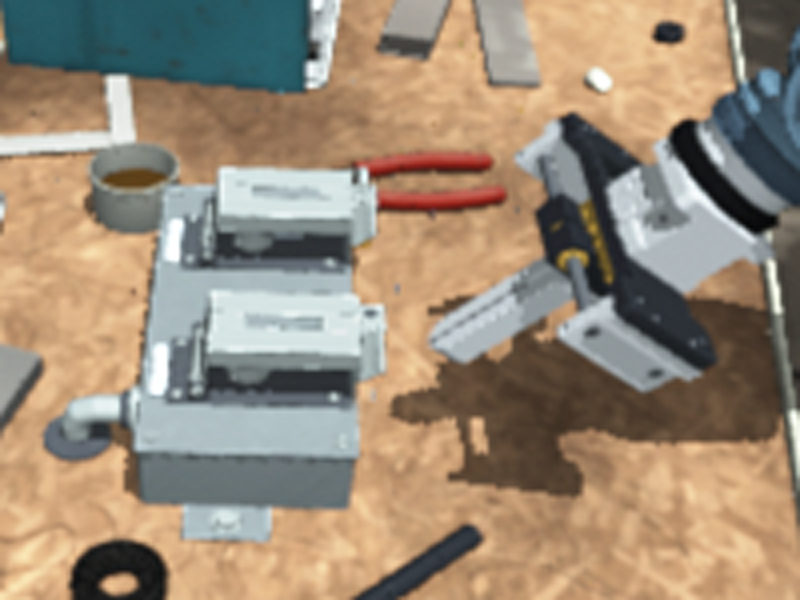

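The side view shows the shut fingers tilted in front of the free tab at (370,340), clear of everything. The wrist joint is near its limit, so I'll use a 40° tilt.

```bash
python3 - <<'E'
from plan import *
P,Rt,s=now()
rows(P,Rt,[pose(-88,3,4,40)],[4])
E
```

```text
[0.0011, -0.0019, 0.0059] [-0.006, -0.004, 0.0]
[0.0011, -0.0019, 0.0058] [-0.006, -0.004, 0.0]
[0.0011, -0.002, 0.0058] [-0.006, -0.004, 0.0]
[0.0011, -0.002, 0.0058] [-0.006, -0.004, 0.0]
--
```

apply_moves(rows="0.0011 -0.0019 0.0059 -0.006 -0.004 0;0.0011 -0.0019 0.0058 -0.006 -0.004 0;0.0011 -0.002 0.0058 -0.006 -0.004 0;0.0011 -0.002 0.0058 -0.006 -0.004 0;0 0 0 0 0 0;0 0 0 0 0 0")

```text
t: 5.4
tcp_pos: [538.8, 174.0, 69.0]
tool_rot: [-2.897, -0.226, -1.043]
force: [0.0, 0.5, -0.5]
grip_width: 0.5
gripper_force: 0.0
```

```bash
python3 - <<'E'
from plan import *
P,Rt,s=now(); print(local(P),s['t'],s['force'],s['joints'])
print(np.round(Ro.from_matrix(pose(0,0,0,0)[1].T@Rt).as_rotvec(degrees=True),1))
rows(P,Rt,[pose(-71.4,3,17.7,40)],[5])
E
```

```text
[-89.2   2.9   7. ] 5.4 [ 0.02619148  0.47090023 -0.51997293] [ 0.0905173  -0.06682552  2.3137065   0.20810673  0.20895168  1.31701368]
[ 0.1 39.6 -0.2]
[0.0041, -0.0, 0.0006] [-0.001, 0.001, 0.0]
[0.0041, -0.0, 0.0006] [-0.001, 0.001, 0.0]
[0.0041, -0.0, 0.0006] [-0.001, 0.001, 0.0]
[0.0041, -0.0, 0.0006] [-0.001, 0.001, 0.0]
[0.0041, -0.0, 0.0007] [-0.001, 0.001, 0.0]
--
```

```bash
cat >> plan.py <<'E'
def rot(v,t): return H+[v[0]*np.cos(t)+v[1]*np.sin(t), -v[0]*np.sin(t)+v[1]*np.cos(t)]
def hold(deg,phi,ext=12,half=8):
    t,f=np.radians([deg,phi]); E=rot(np.array([-101,18.]),t); F=rot(np.array([-88,7.]),t)
    a=np.array([np.sin(f),-np.cos(f)]); n=np.array([np.cos(f),np.sin(f)])
    s=min(E@n,F@n)-half; return n*s+a*(E@a+ext)
E
python3 - <<'E'
from plan import *
P,Rt,s=now()
Q=lambda th:(lambda q,f:(print(th,np.round(q,1),round(f,1)),pose(q[0],3,q[1],f))[1])(hold(th,34*(1-th/50)),34*(1-th/50))
T=[pose(-85,3,8,34)]+[Q(t) for t in (0,10,20,30,40,50)]
rows(P,Rt,T,[2,3,3,3,3,3,3])
E
```

```text
0 [-72.9  17.6] 34.0
10 [-70.   34.9] 27.2
20 [-64.1  51.4] 20.4
30 [-55.4  66.5] 13.6
40 [-44.3  79.8] 6.8
50 [-31.2  90.9] 0.0
[0.0019, -0.0001, 0.001] [-0.001, -0.049, 0.001]
[0.002, -0.0001, 0.0009] [-0.001, -0.049, 0.001]
--
[0.0051, -0.0, -0.0004] [0.0, 0.0, 0.0]
[0.0051, -0.0, -0.0004] [0.0, 0.0, 0.0]
[0.0051, -0.0, -0.0004] [0.0, 0.0, 0.0]
--
[0.0041, 0.0, -0.0042] [0.0, -0.04, -0.0]
[0.0039, 0.0, -0.0044] [0.0, -0.04, -0.0]
[0.0037, 0.0, -0.0046] [0.0, -0.04, -0.0]
--
[0.0043, -0.0, -0.004] [-0.0, -0.04, -0.0]
[0.0041, -0.0, -0.0042] [-0.0, -0.04, -0.0]
[0.0039, -0.0, -0.0043] [-0.0, -0.04, -0.0]
--
[0.0045, -0.0, -0.0037] [-0.0, -0.04, 0.0]
[0.0043, -0.0, -0.0039] [-0.0, -0.04, 0.0]
[0.0042, -0.0, -0.0041] [-0.0, -0.04, 0.0]
--
[0.0046, 0.0, -0.0034] [0.0, -0.04, -0.0]
[0.0045, 0.0, -0.0036] [0.0, -0.04, -0.0]
[0.0044, 0.0, -0.0038] [0.0, -0.04, -0.0]
--
[0.0048, -0.0, -0.0032] [-0.0, -0.04, 0.0]
[0.0047, -0.0, -0.0033] [-0.0, -0.04, 0.0]
[0.0045, -0.0, -0.0035] [-0.0, -0.04, 0.0]
--
```

Now the approach and the first part of the lift.

apply_moves(rows="0.0019 0 0.001 0 -0.049 0;0.002 0 0.001 0 -0.049 0;0.0051 0 -0.0004 0 0 0;0.0051 0 -0.0004 0 0 0;0.0051 0 -0.0004 0 0 0;0.0041 0 -0.0042 0 -0.04 0;0.0039 0 -0.0044 0 -0.04 0;0.0037 0 -0.0046 0 -0.04 0;0 0 0 0 0 0")

```text
t: 6.52
tcp_pos: [558.3, 177.0, 97.1]
tool_rot: [-3.008, -0.235, -0.727]
force: [0.1, -1.1, -0.5]
grip_width: 0.8
gripper_force: 0.2
```

```bash
python3 - <<'E'
from plan import *
P,Rt,s=now(); print(local(P),s['t'],s['force'],s['joints'])
print(np.round(Ro.from_matrix(pose(0,0,0,0)[1].T@Rt).as_rotvec(degrees=True),1))
w=snap('side'); print(find('side','guard_tab',w))
cv2.imwrite('pics/s3.png',cv2.resize(cv2.cvtColor(w['frame'],cv2.COLOR_RGB2BGR)[150:270,210:370],(800,600),interpolation=cv2.INTER_CUBIC))
Q=lambda th:(lambda q,f:pose(q[0],3,q[1],f))(hold(th,34*(1-th/50)),34*(1-th/50))
rows(P,Rt,[Q(t) for t in (20,35,50)],[3,4,4])
E
```

```text
[-69.5   2.8  35.1] 6.525 [ 0.12594933 -1.0964202  -0.54559895] [ 0.10064404 -0.02364862  2.12948333  0.04956127  0.56284085  1.47982694]
[ 0.1 27.2 -0.2]
[([603.6, 193.5, 114.5], 0.77)]
[0.0041, -0.0001, -0.004] [-0.001, -0.039, 0.001]
[0.0039, -0.0001, -0.0042] [-0.001, -0.039, 0.001]
[0.0038, -0.0001, -0.0043] [-0.001, -0.039, 0.001]
--
[0.0052, 0.0, -0.0039] [-0.0, -0.045, 0.0]
[0.005, 0.0, -0.0042] [-0.0, -0.045, 0.0]
[0.0048, 0.0, -0.0044] [-0.0, -0.045, 0.0]
[0.0046, 0.0, -0.0046] [-0.0, -0.045, 0.0]
--
[0.0054, -0.0, -0.0035] [-0.0, -0.045, -0.0]
[0.0053, -0.0, -0.0037] [-0.0, -0.045, -0.0]
[0.0051, -0.0, -0.0039] [-0.0, -0.045, -0.0]
[0.0049, -0.0, -0.0042] [-0.0, -0.045, -0.0]
--
```

View pics/s3.png

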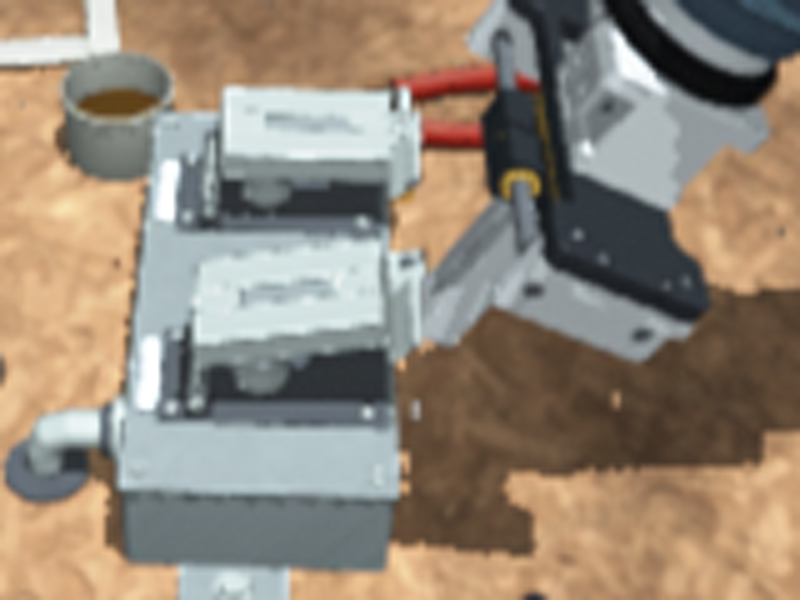

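The guard's front is slightly up compared with the locked one, and the fingers are under the tab at (430,320). I'll carry on lifting.

apply_moves(rows="0.0041 0 -0.004 0 -0.039 0;0.0039 0 -0.0042 0 -0.039 0;0.0038 0 -0.0043 0 -0.039 0;0.0052 0 -0.0039 0 -0.045 0;0.005 0 -0.0042 0 -0.045 0;0.0048 0 -0.0044 0 -0.045 0;0.0046 0 -0.0046 0 -0.045 0;0.0054 0 -0.0035 0 -0.045 0;0.0053 0 -0.0037 0 -0.045 0")

```text
t: 7.75
tcp_pos: [585.9, 181.3, 143.1]
tool_rot: [-3.121, -0.244, -0.131]
force: [-1.1, -0.1, 1.2]
grip_width: 0.8
gripper_force: 0.6
```

apply_moves(rows="0.0051 0 -0.0039 0 -0.045 0;0.0049 0 -0.0042 0 -0.045 0;0 0 0 0 0 0")

```text
t: 8.12
tcp_pos: [596.2, 182.8, 152.0]
tool_rot: [-3.131, -0.245, 0.005]
force: [0.5, -0.6, 0.7]
grip_width: 0.4
gripper_force: 0.4
```

```bash
python3 - <<'E'
from plan import *
P,Rt,s=now(); print(local(P),s['t'],s['force'],s['joints'])
print(np.round(Ro.from_matrix(pose(0,0,0,0)[1].T@Rt).as_rotvec(degrees=True),1))
w=snap('side'); print(find('side','guard_tab',w))
cv2.imwrite('pics/s4.png',cv2.resize(cv2.cvtColor(w['frame'],cv2.COLOR_RGB2BGR)[130:250,210:370],(800,600),interpolation=cv2.INTER_CUBIC))
E
```

```text
[-31.2   2.8  90. ] 8.125 [ 0.46181129 -0.59727389  0.66931322] [1.15435646e-01 2.37543375e-01 1.66821893e+00 1.04804611e-03
 1.23928238e+00 1.52964782e+00]
[ 0.1 -0.2 -0.2]
[([643.7, 200.4, 136.3], 0.82)]
```

View pics/s4.png

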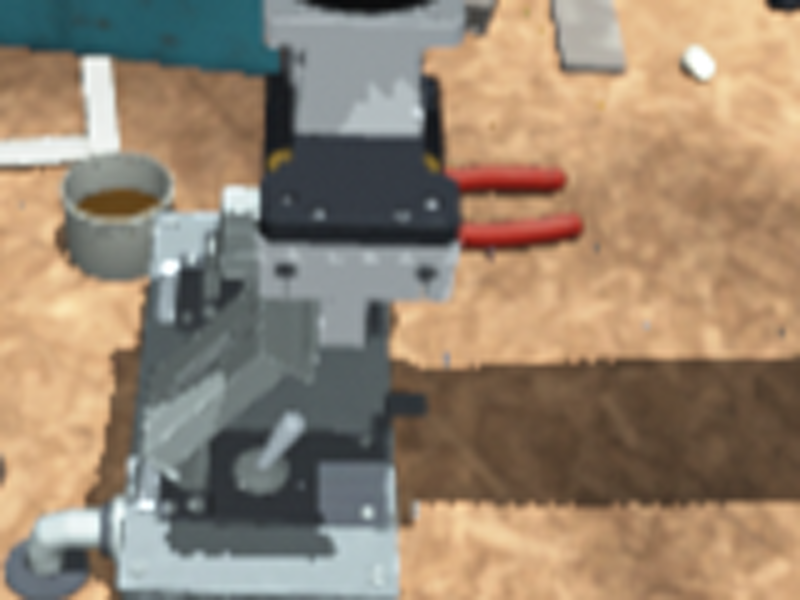

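The side view shows the guard held up at about 50°, with the toggle exposed and leaning forward, its tip at (293,420). Next I'll lower the fingertip in front of the toggle.

apply_moves(rows="-0.002 0 0.003 0 0 0;-0.002 0 0.006 0 0 0;0 0 0.008 0 0 0;0 0 0.008 0 0 0;0 0 0.008 0 0 0;0 0 0.008 0 0 0;0 0 0.008 0 0 0;0 0 0.008 0 0 0;0 0 0.003 0 0 0;0 0 0 0 0 0")

```text
t: 9.48
tcp_pos: [591.4, 182.2, 92.0]
tool_rot: [-3.131, -0.245, 0.007]
force: [-0.4, -0.1, 0.5]
grip_width: 0.8
gripper_force: 0.2
```

```bash
python3 - <<'E'
from plan import *
P,Rt,s=now(); print(local(P),s['t'],s['force'])
w=snap('side')
cv2.imwrite('pics/s5.png',cv2.resize(cv2.cvtColor(w['frame'],cv2.COLOR_RGB2BGR)[130:250,210:370],(800,600),interpolation=cv2.INTER_CUBIC))
E
```

```text
[-36.    2.9  30. ] 9.475 [-0.37188467 -0.10705482  0.54318282]
```

View pics/s5.png

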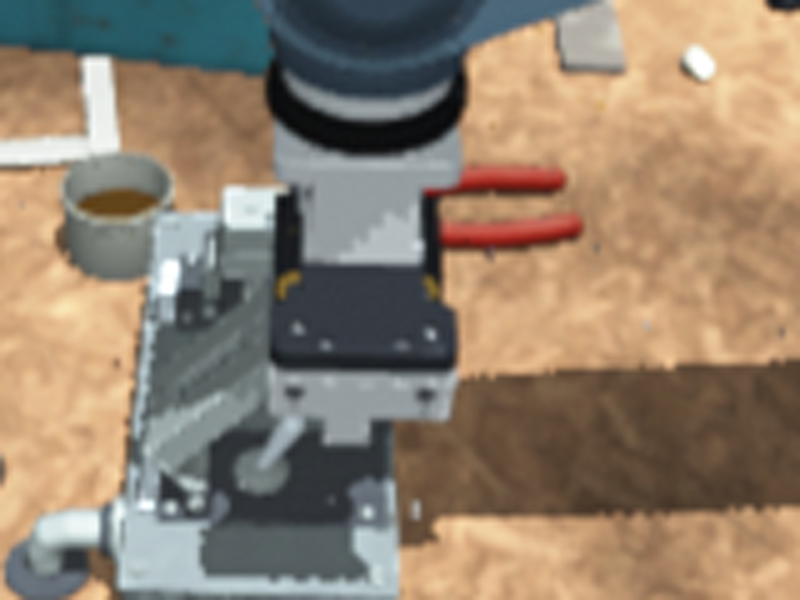

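The guard is resting on the fingers, and the fingertip at (347,435) is just in front of the toggle. Now I'll push it back.

apply_moves(rows="0.004 0 0 0 0 0;0.004 0 0 0 0 0;0.004 0 0 0 0 0;0.004 0 0 0 0 0;0.004 0 0 0 0 0;0.004 0 0 0 0 0;0.004 0 0 0 0 0;0 0 0 0 0 0")

```text
t: 10.52
tcp_pos: [619.6, 186.6, 92.1]
tool_rot: [-3.131, -0.245, 0.006]
force: [-0.8, -1.2, -0.3]
grip_width: 0.5
gripper_force: 0.4
```

apply_moves(rows="0.003 0 0 0 0 0;0.002 0 0 0 0 0;0 0 0 0 0 0")

```text
t: 10.9
tcp_pos: [623.5, 187.3, 91.9]
tool_rot: [-3.131, -0.245, 0.009]
force: [-3.9, -0.6, 0.7]
grip_width: 0.6
gripper_force: 1.6
```

```bash
python3 - <<'E'
from plan import *
P,Rt,s=now(); print(local(P),s['t'],s['force'])
w=snap('side')
cv2.imwrite('pics/s6.png',cv2.resize(cv2.cvtColor(w['frame'],cv2.COLOR_RGB2BGR)[130:250,210:370],(800,600),interpolation=cv2.INTER_CUBIC))
E
```

```text
[-3.4  3.1 29.9] 10.9 [-3.93879331 -0.59946636  0.71179015]
```

View pics/s6.png

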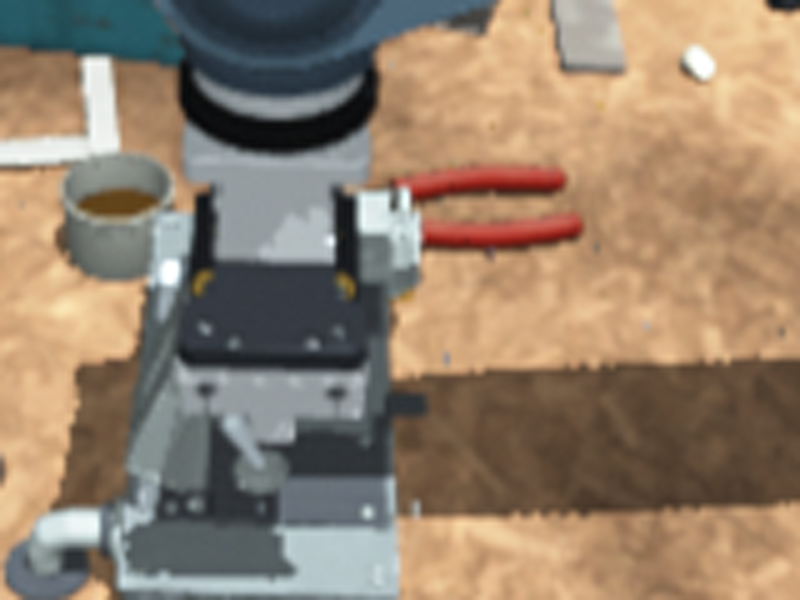

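The toggle now leans back, with its tip at (235,430), and the 3.9 N reading means it is on its stop. I'll withdraw upwards so the guard can drop.

apply_moves(rows="-0.003 0 -0.001 0 0 0;-0.003 0 -0.006 0 0 0;0 0 -0.012 0 0 0;0 0 -0.015 0 0 0;0 0 -0.02 0 0 0;0 0 -0.025 0 0 0;0 0 -0.03 0 0 0;0 0 -0.03 0 0 0;-0.02 0 -0.02 0 0 0;-0.03 0 0 0 0 0")

```text
t: 12.2
tcp_pos: [570.9, 178.6, 255.8]
tool_rot: [-3.131, -0.245, -0.005]
force: [0.6, -0.5, 0.4]
grip_width: 0.4
gripper_force: 0.0
```

apply_moves(rows="-0.04 0 0 0 0 0;-0.04 0 0 0 0 0;-0.03 0 0 0 0 0;0 0 0 0 0 0;0 0 0 0 0 0;0 0 0 0 0 0")

```text
t: 12.95
tcp_pos: [461.8, 161.5, 252.3]
tool_rot: [-3.131, -0.245, 0.006]
force: [0.1, -0.1, 1.0]
grip_width: 0.9
gripper_force: 0.0
```

```bash
python3 - <<'E'
from plan import *
P,Rt,s=now(); print(local(P),s['t'],s['force'])
for c in ('side','top','wrist'):
    w=snap(c,c+'_end.png')
    for l in ('guard_tab','free_guard','toggle'): print(c,l,[(local(np.array(a)).tolist(),b) for a,b in find(c,l,w)])
# compare side with the first picture over the free guard region
a=cv2.imread('pics/side1.png').astype(int);b=cv2.imread('pics/side_end.png').astype(int)
m=lambda u0,v0,u1,v1:(slice(60+int(v0*.4),60+int(v1*.4)),slice(100+int(u0*.4),100+int(u1*.4)))
for n,r in dict(guard=(375,350,490,405),under=(380,405,470,430),locked=(385,270,485,320)).items(): print(n,np.abs(a-b)[m(*r)].mean().round(1))
E
```

```text
[-167.3    2.2  190.3] 12.95 [ 0.14364332 -0.07727358  0.95724292]
side guard_tab [([-24.4, 16.3, 47.1], 0.93)]
side free_guard [([-22.1, 17.2, 48.3], 0.73)]
side toggle []
top guard_tab [([-25.9, -3.6, 48.8], 0.82)]
top free_guard [([-25.6, -0.9, 47.4], 0.77)]
top toggle [([71.3, 128.1, -39.6], 0.59), ([-28.1, -3.3, 47.3], 0.41)]
wrist guard_tab [([-30.9, -0.1, 46.2], 0.73), ([-22.1, -117.9, 48.1], 0.55)]
wrist free_guard [([-31.8, -2.0, 48.9], 0.66)]
wrist toggle [([1.2, 1.2, 22.4], 0.45)]
guard 13.3
under 2.8
locked 12.9
```

```bash
python3 - <<'E'
from plan import *
w=snap('wrist'); g=w['frame'].mean(2)
def fp(X):
    c=np.asarray(w['R'])@X+w['t']; K=np.array(w['intrinsics']); r=np.hypot(c[0],c[1]); th=np.arctan2(r,c[2]); return K[:2,2]+K[0,0]*th*c[:2]/r
for y in (0,-124):
    print([int(g[int(v)-1:int(v)+2,int(u)-1:int(u)+2].mean()) for x in range(-30,24,3) for u,v in [fp(O+x*bx+y*by+42*bz)]])
E
```

```text
[75, 69, 63, 67, 143, 129, 146, 146, 123, 129, 134, 106, 131, 189, 188, 187, 187, 186]
[65, 73, 69, 59, 82, 191, 206, 112, 79, 79, 64, 60, 133, 181, 181, 181, 181, 180]
```

```bash
python3 -c "
from plant import order; print(order.job_done())"
```

```text
the job is handed in; nothing more can be done
None
```

The free (left) switch is on and its guard has dropped shut, the padlocked switch and the loose items were left alone, and the job was handed in with the arm clear at about 13 s; no verdict came back.

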